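# Clamp a batten with a slip-clutch cam crank

### The arm

A 6-joint arm with a two-finger parallel gripper is mounted at the origin on the work surface. World frame = base frame: x ahead of the robot, y to its left, z up, the work surface at z = 0. Lengths are in m, angles in rad, forces in N, time in s.
With the tool pointing down it reaches from about 0.35 to 0.975 m from the base axis. Payload 4.9 kg.
Tool frame: the origin (TCP) lies between the finger pads; the fingertips stand 22 mm ahead of it and the grasp point (between the pads) lies 3 mm ahead of it; z points along the fingers, y is the line along which they close (so a half turn about z gives the same grasp; the last joint's range is limited). The gripper opens to 85 mm and grips with 20 to 120 N. Pads are 22 mm wide; open, the fingers measure 114 mm over their backs; the gripper's body (76 mm by 85 mm) begins 54 mm behind the grasp point. The pads swing forward as they close: fully open they stand 13 mm farther back than shut.
Start: joints at [0.989, 0.053, 1.613, -0, 1.476, -0.119], TCP at [0.279, 0.559, 0.253] pointing down, gripper open.
Joint ranges: [-3.01, 3.01], [-1.01, 2.22], [0.06, 2.58], [-1.02, 4.17], [0.09, 2.62], [-3.14, 3.14]. Speed limits (rad/s): [2.57, 2.57, 3.14, 3.14, 3.14, 3.14].

### API

Orientations are given as a unit quaternion [w, x, y, z].
In Python, from plant import state, grab_frame, get_calibration, job_done, recognise, regions_of gives the robot as it stands.
- The arm moves only by the tool apply_moves, never from a script. Its argument "targets" is a list of rows, each an object with "translation": the shift along the tool's x, y, z normalised to -1 to 1, where 1 is 100 mm, a list of three; "twist": the turn about the tool's z normalised to -1 to 1, where 1 is 0.1 rad; "hand": the opening, from 0 (shut) to 1 (fully open). A call has 1 to 8 rows; each row shifts and turns the commanded pose from where the row before left it, along the tool's axes as they then stand; what a row does not reach is not made up. A row lasts 1/10 s, in which the tool goes at most 50 mm and 8.59 degrees, less where a joint would pass 70% of its speed; a pose out of reach is approached as far as the arm can. A call with a number of a shift or a turn outside -1 to 1 is refused whole. A call with a gripper value outside its range is refused whole. The fingers move at their own pace and stop on an object; the grip force is fixed at half the most. Time passes only in rows, so rows that do not move let the fingers close. It gives the time, the measured TCP pose, the force, the opening and the grip force at its end, in the units of the state.
- state(): the state, without advancing time (a new reading comes with each control period).
- grab_frame(name): name is "scene" or "top" or "wrist"; returns the picture (384x512x3 uint8, red, green, blue); there is no depth.
- get_calibration(name): a dict with "camera_matrix" (3x3 intrinsics, pixels), "pose" (4x4, takes a point from camera to world coordinates). Camera axes: x right, y up, looking along -z (the intrinsics and any distortion apply to the point x, -y, -z); pixel columns grow to the right and rows downward; lengths in m; the calibration is good to about 2 mm. The wrist camera is an equidistant fisheye: a pixel r from the principal point sees the ray r / f radians off the axis. A picture is of the moment at which its call begins: read the wrist's pose just before it. get_calibration takes no time and is no camera call; for the wrist camera it gives the pose at the moment of the call.
- job_done(): hands the job in; it is judged then, once.
Trained networks look in the newest picture that a camera, given by its name, has taken for a name from the list of things; names that differ only in an ending like _2 or _b are one class to them, and where a whole thing is asked for, a point or a joint stands for the part that bears it (a point fixed in the world has none). Each returns a list of dicts, best first, with "score" (0 to 1); they miss things now and then, are a little off and sometimes report something else, mostly with a low value. They report only what shows in the picture. A call takes as long as a camera call.
- recognise(camera, query): "point" ([x, y, z] in m, in world coordinates, good to about 4 mm: the middle of the surface that is visible of it).
- regions_of(camera, query): "pixels" (384x512 bool, what is visible of it).
The state is a dict: "time": time; "joint_pos": joint angles; "joint_vel": joint speeds; "joint_efforts": joint torques, N m; "tool_pos": TCP position; "tool_rot": TCP orientation; "contact_force": force on the tool from outside, world axes, zero at the start; "ft_torque": the same for the moment, N m; "gripper_width": opening from 0.0 (shut) to 1.0 (fully open); "grasp_force": force on a finger pad.
Only numpy, scipy, OpenCV 4.12 (cv2) and the standard library are available. Lean on these libraries where they do the work, as an engineer would, in place of code of your own. Each camera call takes 0.05 s, during which the arm holds its last target. There are 200 camera calls.

### The job

Push the loose batten along the clamping jig until its end rests against the steel end stop, gently, without ramming the stop. Then turn the cam clamp's crank clockwise, seen from above, until you feel its torque-limiting clutch slip, and stop: it should clearly slip, but by less than an eighth of a turn. Let go and leave the batten clamped against fence and stop, with the other things on the bench undisturbed.

Things in the scene. Friction and masses are not known exactly. Their poses are not given: they have to be found in the camera images.
- fixture: Clamping jig fixed to the bench: a plywood bed (x -100..100, y -160..200, z 0..15 mm in its own frame; origin on the bench top, z up). All offsets below are in this frame. On it: an aluminium fence, a steel end stop and a cam clamp with a crank; the batten lies along y between fence and cam.
- fence: Aluminium bar fixed on the bed, 20 (x) x 220 (y) x 22 mm high; origin at the middle of the lower edge of its working face, which looks to the jig's -x and lies at x = 50 mm, y = -140..80 mm. The far (+y) part of the batten runs past it.
- stop: Steel end stop fixed on the bed, 50 (x) x 20 (y) x 30 mm high; its working face looks to the jig's +y and lies at y = -120 mm; origin at the middle of the lower edge of that face.
- batten_center (a point): Centre (half-way up) of the loose pale wooden batten, 22 (x) x 260 (y) x 24 mm high, about 90 g, lying on the bed beside the fence, long side along y, 40 to 90 mm short of the stop at the start. Push it to the jig's -y; bearing on stop and fence, this point lies at x 39, y 10, z 27 mm in the jig frame.
- batten_end (a point): Middle of the batten's free (+y) end face, 12 mm above the bed; the place to push. Nothing stands within 50 mm beside it.
- hub (a point): Fixed point on the crank's vertical turning axis at the hub's flat top: jig x 1.5, y -50, z 74 mm; hub 36 mm across. Under it an eccentric steel cam disc (48 mm across, 9 mm off centre, z 20..40 mm) swings out against the batten as the crank turns clockwise by 1 to 3 rad (not told exactly), and stays where it is left. Free turning takes about 0.06 N m.
- knob_center (a point): Middle of the crank's upright black round knob, 20 mm across, 54 mm tall (jig z 71..125 mm, this point at 98), 60 mm from the turning axis, free to spin on itself. The flat crank arm below is 18 mm wide, top at z 70 mm. Grip it, or push it round from behind with shut fingers.
- stud_top (a point): Top of a 12 mm indicator stud in the hub, 1 mm above hub at the start; it rises 8 mm per rad of clutch slip. With the cam hard on the batten the torque climbs steeply to 0.7 N m; there the clutch slips at steady torque (held still, it relaxes a little) and the crank turns on alone. Turned backwards the clutch does not slip and the cam opens.
- offcut: Bystander: loose wooden offcut 45 x 75 x 22 mm beyond the jig; origin under its centre.
- glue: Bystander: white glue bottle 52 mm across, 120 mm tall, beyond the jig; origin under its centre.
- square: Bystander: try square with a dark wooden stock 22 x 100 x 16 mm and a steel blade 120 mm long, lying flat beside the jig's stop end; origin under its stock's centre.

How it is judged:
By the outcome, as a careful person would: the job done as asked, in the order asked, and still so for the second after the job is handed in, with the robot touching nothing.
It also fails if it takes over 58 s, if anything falls off the work surface, if the arm or the gripper's body presses on something with over 40 N, if the wrist force passes 120 N, or if a joint passes its speed limit or range.

## Working session

There is one attempt and no reset: what is moved stays moved. The work goes in short steps, Python scripts to look and compute and a tool call to move; the robot and the scene stay as the last step left them, time stands still between calls to the robot, and variables do not carry over. Pictures are saved under pics/ and viewed, at most 10 in all, crops included, and the job is handed in when it is done.

Besides the shell and the picture viewer there is one more tool, called after "Call:" by a JSON object that holds its "api" and its "payload", one argument or row to a line. apply_moves: Moves the arm, as the interface text tells. Its arguments: {"type":"object","properties":{"targets":{"type":"array"}},"required":["targets"]}

```bash
mkdir -p pics; ls
cat > h.py <<'E'
import numpy as np, cv2
from plant import *
def snap(n,f):
    im=grab_frame(n); cv2.imwrite('pics/'+f,im[:,:,::-1]); return im
def best(c,q):
    r=recognise(c,q); return [(np.round(np.array(a['point'])*1000).tolist(),round(a['score'],2)) for a in r[:2]]
E
python3 - <<'E'
from h import *
a=snap('scene','s0.png');
b=snap('top','t0.png')
cv2.imwrite('pics/both0.png',cv2.resize(np.vstack([a,b])[:,:,::-1],None,fx=.78,fy=.78))
for q in ['fixture','fence','stop','batten_center','batten_end','hub','knob_center','stud_top','offcut','glue','square']:
    print(q,best('top',q),best('scene',q) if q in('knob_center','hub','batten_end','stop','stud_top') else '')
s=state();print(s['time'],s['tool_rot'],s['contact_force'],s['gripper_width'])
E
```

```text
pics
fixture [([488.0, -29.0, 18.0], 0.88)] 
fence [([566.0, -54.0, 34.0], 0.59)] 
stop [([561.0, -165.0, 46.0], 0.65)] [([660.0, 2.0, 25.0], 0.54), ([564.0, -164.0, 45.0], 0.44)]
batten_center [([516.0, 60.0, 38.0], 0.69)] 
batten_end [([522.0, 55.0, 38.0], 0.76)] [([515.0, 86.0, 34.0], 0.92)]
hub [([488.0, -28.0, 16.0], 0.79), ([516.0, 58.0, 42.0], 0.41)] [([530.0, -21.0, 16.0], 0.93)]
knob_center [([457.0, -108.0, 124.0], 0.39)] [([462.0, -105.0, 106.0], 0.57)]
stud_top [([519.0, 57.0, 40.0], 0.41)] []
offcut [([647.0, -2.0, 21.0], 0.59)] 
glue [([671.0, -104.0, 82.0], 0.58)] 
square [] 
0.9 [5.30458479e-06 2.29337238e-01 9.73347024e-01 3.98186841e-05] [ 0.15644415 -0.43599807  0.22686785] 1.003056418145515
```

View pics/both0.png

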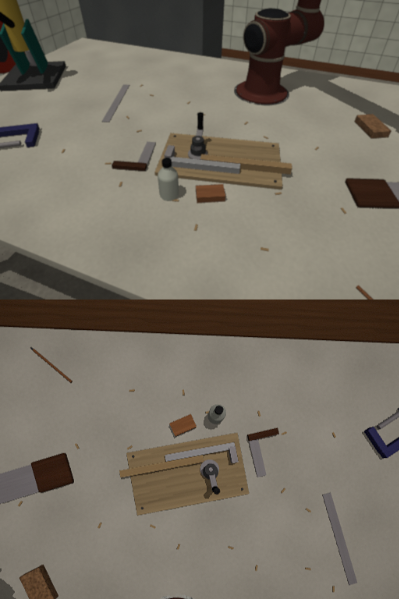

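The views show the jig in the middle of the bench. In the top view the batten sticks out to the left (+y), the stop is on the right and the knob points toward the robot. I'll crop this for corner picking.

Run:
```python
from h import *
b=cv2.imread('pics/t0.png')
# crop cols 140..330, rows 165..285
c=b[155:285,140:370]; cv2.imwrite('pics/c0.png',cv2.resize(c,None,fx=3.45,fy=3.45,interpolation=cv2.INTER_CUBIC))
k=get_calibration('top');print(k)
```

```text
{'camera_matrix': array([[356.83749025,   0.        , 257.43706081],
       [  0.        , 356.83749025, 190.00592101],
       [  0.        ,   0.        ,   1.        ]]), 'pose': array([[ 0.02768347,  0.99827086, -0.05185477,  0.53425352],
       [-0.99906502,  0.0293542 ,  0.03173969, -0.03437644],
       [ 0.03320696,  0.05092762,  0.99815013,  0.9002869 ],
       [ 0.        ,  0.        ,  0.        ,  1.        ]])}
```

View pics/c0.png

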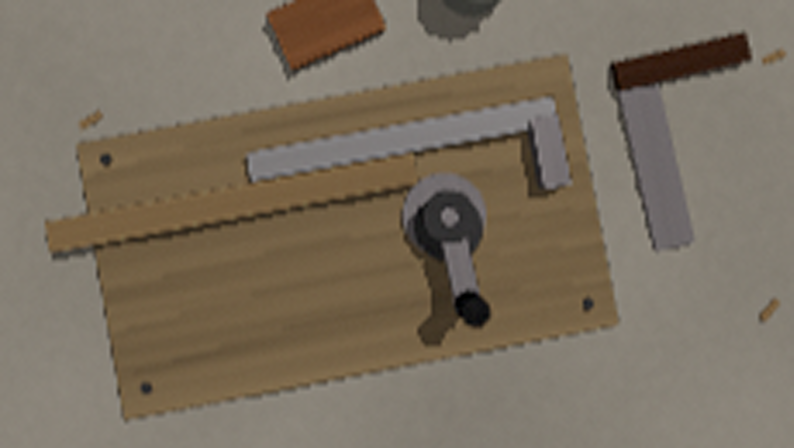

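Bed corners (crop px): (79,143), (568,57), (618,321), (125,417). The fence end is at (247,155)/(253,181), the stud at (450,216), the knob top at (474,309), and the batten's free end top at (46,222)/(52,251).

```bash
cat >> h.py <<'E'
def proj(P,k):
    K=k['camera_matrix'];T=k['pose']; p=(np.asarray(P)-T[:3,3])@T[:3,:3]
    return np.c_[K[0,2]-K[0,0]*p[:,0]/p[:,2], K[1,2]+K[1,1]*p[:,1]/p[:,2]]
def unproj(uv,z,k):
    K=k['camera_matrix'];T=k['pose']
    d=T[:3,:3]@np.array([(uv[0]-K[0,2])/K[0,0],-(uv[1]-K[1,2])/K[1,1],-1]); return T[:3,3]+d*(z-T[2,3])/d[2]
def jw(P,f):
    c,s=np.cos(f[2]),np.sin(f[2]);P=np.atleast_2d(P)
    return np.c_[f[0]+c*P[:,0]-s*P[:,1],f[1]+s*P[:,0]+c*P[:,1],P[:,2]]
def wj(P,f):
    c,s=np.cos(f[2]),np.sin(f[2]);P=np.atleast_2d(P);x=P[:,0]-f[0];y=P[:,1]-f[1]
    return np.c_[c*x+s*y,-s*x+c*y,P[:,2]]
E
python3 - <<'E'
from h import *
from scipy.optimize import least_squares
k=get_calibration('top')
px=lambda u:np.array(u)/3.45+[140,155]-.35
U=px([(79,143),(568,57),(618,321),(125,417),(247,155),(253,181),(450,216)])
P=np.array([(100,200,15),(100,-160,15),(-100,-160,15),(-100,200,15),(70,80,37),(50,80,37),(1.5,-50,75)])/1e3
r=least_squares(lambda f:(proj(jw(P,f),k)-U).ravel(),[.5,-.03,.1])
f=r.x;print(f,np.round(r.fun.reshape(-1,2),2));np.save('f.npy',f)
W=lambda u,z:np.round(1000*wj(unproj(px([u])[0],z,k),f),1)
print('knob',W((474,309),.125),'batten end',W((46,222),.039),W((52,251),.039))
for n,p in dict(hub=(1.5,-50,74),bc=(39,10,27),end=(39,140,27)).items(): print(n,jw(np.array(p)/1e3,f))
s=state();print(s['tool_pos'],s['tool_rot'])
E
```

```text
[ 0.50285302 -0.04369832  0.20972112] [[-0.84 -0.29]
 [ 0.37 -1.22]
 [ 0.94  1.33]
 [-0.29  0.99]
 [-0.08 -0.8 ]
 [-0.36 -0.17]
 [ 0.3   0.11]]
knob [[-56.2 -50.4 125. ]] batten end [[ 47.3 224.2  39. ]] [[ 26.9 223.5  39. ]]
hub [[ 0.51472951 -0.09229049  0.074     ]]
bc [[ 0.53891662 -0.02579813  0.027     ]]
end [[0.51185229 0.10135344 0.027     ]]
[0.27902374 0.5592657  0.25332868] [5.30458479e-06 2.29337238e-01 9.73347024e-01 3.98186841e-05]
```

Call:
{"api": "apply_moves", "payload": {
  "targets": [
    {"translation": [0,0,0.2],"twist": -0.96,"hand": 0},
    {"translation": [0,0,0.2],"twist": -0.96,"hand": 0},
    {"translation": [0,0,0.2],"twist": -0.96,"hand": 0},
    {"translation": [0,0,0.2],"twist": -0.96,"hand": 0},
    {"translation": [0,0,0.2],"twist": -0.96,"hand": 0},
    {"translation": [0,0,0.2],"twist": -0.96,"hand": 0},
    {"translation": [0,0,0],"twist": -0.96,"hand": 0}
  ]
}}

```text
time: 1.6
tool_pos: [0.2778, 0.5573, 0.1293]
tool_rot: [-0.002, -0.106, 0.994, -0.003]
contact_force: [-0.3, -0.6, 0.1]
gripper_width: 0.004
grasp_force: 0.0
```

Call:
{"api": "apply_moves", "payload": {
  "targets": [
    {"translation": [-0.16,-0.46,0],"twist": 0,"hand": 0},
    {"translation": [-0.16,-0.46,0],"twist": 0,"hand": 0},
    {"translation": [-0.16,-0.46,0],"twist": 0,"hand": 0},
    {"translation": [-0.16,-0.46,0],"twist": 0,"hand": 0},
    {"translation": [-0.16,-0.46,0],"twist": 0,"hand": 0},
    {"translation": [-0.16,-0.46,0],"twist": 0,"hand": 0},
    {"translation": [-0.16,-0.46,0],"twist": 0,"hand": 0},
    {"translation": [-0.16,-0.46,0],"twist": 0,"hand": 0}
  ]
}}

```text
time: 2.4
tool_pos: [0.4815, 0.2241, 0.1337]
tool_rot: [0.0, -0.104, 0.995, 0.0]
contact_force: [0.6, 0.6, -0.9]
gripper_width: -0.001
grasp_force: 0.0
```

```bash
cat >> h.py <<'E'
def where():
    f=np.load('f.npy');s=state();q=s['tool_rot']
    from scipy.spatial.transform import Rotation as R
    y=R.from_quat([q[1],q[2],q[3],q[0]]).apply([0,1,0])
    c,sn=np.cos(f[2]),np.sin(f[2]);F=s['contact_force']
    print('t',round(s['time'],2),'jig mm',np.round(1000*wj(s['tool_pos'],f),1),'yaw err',round(np.arctan2(y[1],y[0])-f[2]-np.pi/2,3),
     'Fjig',np.round([c*F[0]+sn*F[1],-sn*F[0]+c*F[1],F[2]],2),'hand',round(float(s['gripper_width']),3))
E
python3 - <<'E'
from h import *
where()
snap('wrist','w0.png')
snap('scene','s1.png')
print(best('scene','batten_end'))
E
```

```text
t 2.4 jig mm [[ 34.9 266.4 133.7]] yaw err -0.0 Fjig [ 0.67  0.44 -0.91] hand -0.001
[([518.0, 89.0, 37.0], 0.95), ([572.0, -47.0, 40.0], 0.6)]
```

View pics/w0.png

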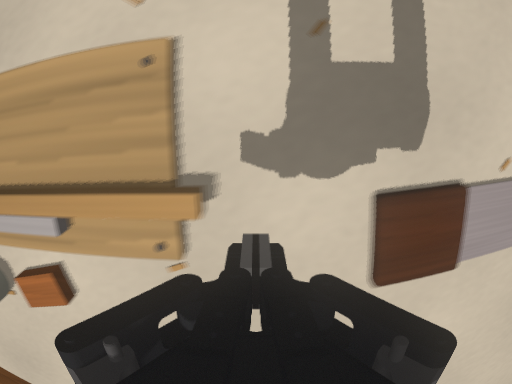

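The wrist view shows the batten's free end at col 202, rows 193–218, with the shut fingertips at (256,237).

Run:
```python
from h import *
f=np.load('f.npy');k=get_calibration('wrist');K=k['camera_matrix'];T=k['pose']
def fu(u,v,z):
    a=np.array([u-K[0,2],v-K[1,2]]);r=np.hypot(*a);th=r/K[0,0];d=np.array([a[0]/r*np.sin(th),-a[1]/r*np.sin(th),-np.cos(th)])
    d=T[:3,:3]@d;return T[:3,3]+d*(z-T[2,3])/d[2]
for p,z in [((201,194),.039),((201,217),.039),((176,38),.015),((185,259),.015),((70,234),.037)]: print(p,np.round(1000*wj(fu(*p,z),f),1))
```

```text
(201, 194) [[ 25.6 224.7  39. ]]
(201, 217) [[ 44.4 223.5  39. ]]
(176, 38) [[-98.1 202.9  15. ]]
(185, 259) [[ 96.1 200.2  15. ]]
(70, 234) [[64.4 94.2 37. ]]
```

Call:
{"api": "apply_moves", "payload": {
  "targets": [
    {"translation": [-0.02,0,0.22],"twist": 0,"hand": 0},
    {"translation": [0,0,0.22],"twist": 0,"hand": 0},
    {"translation": [0,0,0.22],"twist": 0,"hand": 0},
    {"translation": [0,0,0.22],"twist": 0,"hand": 0},
    {"translation": [0,-0.1,0],"twist": 0,"hand": 0},
    {"translation": [0,-0.05,0],"twist": 0,"hand": 0},
    {"translation": [0,0,0],"twist": 0,"hand": 0}
  ]
}}

```text
time: 3.25
tool_pos: [0.4867, 0.2116, 0.0468]
tool_rot: [0.001, -0.104, 0.995, 0.0]
contact_force: [-0.4, 0.9, 1.3]
gripper_width: 0.001
grasp_force: 0.0
```

```bash
python3 -c "
from h import *
where()"
```

```text
t 3.25 jig mm [[ 37.4 253.1  46.8]] yaw err -0.001 Fjig [-0.25  0.93  1.26] hand 0.001
```

Call:
{"api": "apply_moves", "payload": {
  "targets": [
    {"translation": [0,-0.03,0],"twist": 0,"hand": 0},
    {"translation": [0,-0.03,0],"twist": 0,"hand": 0},
    {"translation": [0,-0.03,0],"twist": 0,"hand": 0},
    {"translation": [0,-0.03,0],"twist": 0,"hand": 0},
    {"translation": [0,-0.03,0],"twist": 0,"hand": 0},
    {"translation": [0,-0.03,0],"twist": 0,"hand": 0},
    {"translation": [0,-0.03,0],"twist": 0,"hand": 0},
    {"translation": [0,-0.03,0],"twist": 0,"hand": 0}
  ]
}}

```text
time: 4.05
tool_pos: [0.4908, 0.1879, 0.0454]
tool_rot: [0.0, -0.104, 0.995, 0.0]
contact_force: [-1.3, 0.4, 1.0]
gripper_width: 0.005
grasp_force: 0.4
```

Call:
{"api": "apply_moves", "payload": {
  "targets": [
    {"translation": [0,-0.04,0],"twist": 0,"hand": 0},
    {"translation": [0,-0.04,0],"twist": 0,"hand": 0},
    {"translation": [0,-0.04,0],"twist": 0,"hand": 0},
    {"translation": [0,-0.04,0],"twist": 0,"hand": 0},
    {"translation": [0,-0.04,0],"twist": 0,"hand": 0},
    {"translation": [0,-0.04,0],"twist": 0,"hand": 0},
    {"translation": [0,-0.04,0],"twist": 0,"hand": 0},
    {"translation": [0,-0.04,0],"twist": 0,"hand": 0}
  ]
}}

```text
time: 4.85
tool_pos: [0.4974, 0.1565, 0.0453]
tool_rot: [-0.0, -0.104, 0.995, 0.0]
contact_force: [0.7, 0.7, 0.9]
gripper_width: -0.004
grasp_force: 0.4
```

```bash
python3 -c "
from h import *
where();snap('top','t1.png')
cv2.imwrite('pics/c1.png',cv2.resize(cv2.imread('pics/t1.png')[155:285,140:370],None,fx=2.5,fy=2.5,interpolation=2))"
```

```text
t 4.85 jig mm [[ 36.4 196.9  45.3]] yaw err -0.001 Fjig [0.88 0.57 0.9 ] hand -0.004
```

View pics/c1.png

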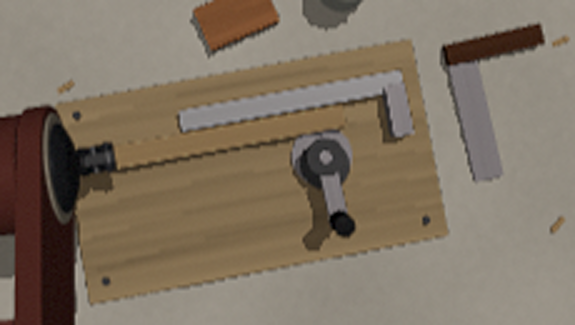

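The batten is moving straight, and its leading end at about (345,115) is roughly 42 mm short of the stop, as predicted.

Call:
{"api": "apply_moves", "payload": {
  "targets": [
    {"translation": [0,-0.03,0],"twist": 0,"hand": 0},
    {"translation": [0,-0.03,0],"twist": 0,"hand": 0},
    {"translation": [0,-0.03,0],"twist": 0,"hand": 0},
    {"translation": [0,-0.03,0],"twist": 0,"hand": 0},
    {"translation": [0,-0.03,0],"twist": 0,"hand": 0},
    {"translation": [0,-0.03,0],"twist": 0,"hand": 0},
    {"translation": [0,-0.03,0],"twist": 0,"hand": 0},
    {"translation": [0,-0.03,0],"twist": 0,"hand": 0}
  ]
}}

```text
time: 5.7
tool_pos: [0.5023, 0.1331, 0.0452]
tool_rot: [-0.0, -0.104, 0.995, -0.0]
contact_force: [0.5, -0.3, 0.2]
gripper_width: 0.002
grasp_force: 0.2
```

Call:
{"api": "apply_moves", "payload": {
  "targets": [
    {"translation": [0,-0.015,0],"twist": 0,"hand": 0},
    {"translation": [0,-0.015,0],"twist": 0,"hand": 0},
    {"translation": [0,-0.015,0],"twist": 0,"hand": 0},
    {"translation": [0,-0.015,0],"twist": 0,"hand": 0},
    {"translation": [0,-0.015,0],"twist": 0,"hand": 0},
    {"translation": [0,-0.015,0],"twist": 0,"hand": 0},
    {"translation": [0,-0.01,0],"twist": 0,"hand": 0},
    {"translation": [0,-0.01,0],"twist": 0,"hand": 0}
  ]
}}

```text
time: 6.5
tool_pos: [0.5046, 0.1225, 0.0453]
tool_rot: [-0.0, -0.104, 0.995, -0.0]
contact_force: [0.4, 1.1, -1.7]
gripper_width: -0.0
grasp_force: 0.2
```

Call:
{"api": "apply_moves", "payload": {
  "targets": [
    {"translation": [0,-0.01,0],"twist": 0,"hand": 0},
    {"translation": [0,-0.01,0],"twist": 0,"hand": 0},
    {"translation": [0,-0.01,0],"twist": 0,"hand": 0}
  ]
}}

```text
time: 6.8
tool_pos: [0.5053, 0.1196, 0.0453]
tool_rot: [-0.0, -0.104, 0.995, -0.0]
contact_force: [-0.3, 0.2, -0.5]
gripper_width: 0.0
grasp_force: 0.2
```

```bash
python3 -c "
from h import *
where()"
```

```text
t 6.8 jig mm [[ 36.3 159.2  45.3]] yaw err -0.0 Fjig [-0.28  0.31 -0.54] hand 0.0
```

Call:
{"api": "apply_moves", "payload": {
  "targets": [
    {"translation": [0,-0.01,0],"twist": 0,"hand": 0},
    {"translation": [0,-0.01,0],"twist": 0,"hand": 0}
  ]
}}

```text
time: 7.0
tool_pos: [0.5057, 0.1176, 0.0453]
tool_rot: [0.0, -0.104, 0.995, 0.0]
contact_force: [0.4, 0.6, -1.0]
gripper_width: 0.004
grasp_force: 0.2
```

Call:
{"api": "apply_moves", "payload": {
  "targets": [
    {"translation": [0,-0.007,0],"twist": 0,"hand": 0},
    {"translation": [0,-0.007,0],"twist": 0,"hand": 0}
  ]
}}

```text
time: 7.2
tool_pos: [0.506, 0.1162, 0.0453]
tool_rot: [0.0, -0.104, 0.995, 0.0]
contact_force: [-0.3, 0.2, -0.3]
gripper_width: -0.001
grasp_force: 0.2
```

Call:
{"api": "apply_moves", "payload": {
  "targets": [
    {"translation": [0,-0.007,0],"twist": 0,"hand": 0},
    {"translation": [0,-0.007,0],"twist": 0,"hand": 0}
  ]
}}

```text
time: 7.4
tool_pos: [0.5061, 0.1154, 0.0453]
tool_rot: [-0.0, -0.104, 0.995, 0.001]
contact_force: [-1.3, 4.9, 1.2]
gripper_width: -0.004
grasp_force: 2.3
```

```bash
python3 -c "
from h import *
where();snap('scene','s2.png');snap('top','t2.png')
cv2.imwrite('pics/c2.png',np.hstack([cv2.resize(cv2.imread('pics/t2.png')[170:235,240:305],(400,400),interpolation=2),cv2.resize(cv2.imread('pics/s2.png')[170:240,190:260],(400,400),interpolation=2)]))"
```

```text
t 7.4 jig mm [[ 36.4 154.9  45.3]] yaw err -0.001 Fjig [-0.27  5.05  1.17] hand -0.004
```

View pics/c2.png

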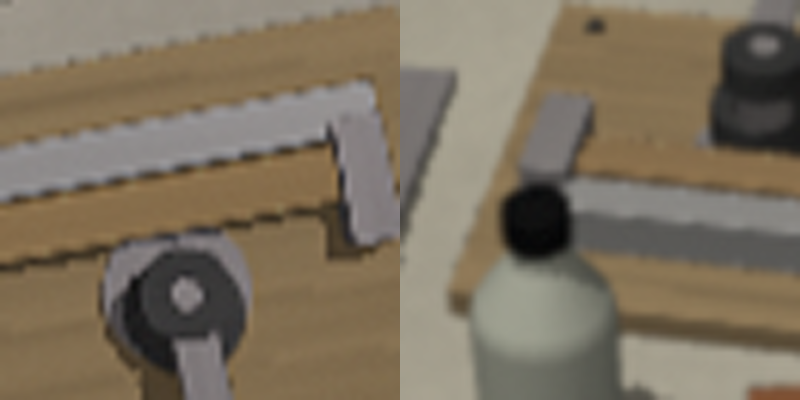

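The batten's end sits against the stop face with no gap (about (335,150) in the top crop), and the push force is a gentle 5 N. Now back off, lift and go over to the knob.

Call:
{"api": "apply_moves", "payload": {
  "targets": [
    {"translation": [0,0.1,0],"twist": 0,"hand": 0},
    {"translation": [0,0.2,0],"twist": 0,"hand": 0},
    {"translation": [0,0,-0.4],"twist": 0,"hand": 0},
    {"translation": [0,0,-0.45],"twist": 0,"hand": 0.3},
    {"translation": [0,0,-0.45],"twist": 0,"hand": 0.8},
    {"translation": [0.15,-0.35,-0.2],"twist": 0,"hand": 0.8},
    {"translation": [0.2,-0.45,0],"twist": 0,"hand": 0.8},
    {"translation": [0.2,-0.45,0],"twist": 0,"hand": 0.8}
  ]
}}

```text
time: 8.3
tool_pos: [0.4724, 0.0097, 0.197]
tool_rot: [0.002, -0.106, 0.994, -0.001]
contact_force: [0.5, -0.8, -0.6]
gripper_width: 0.796
grasp_force: 0.0
```

Call:
{"api": "apply_moves", "payload": {
  "targets": [
    {"translation": [0.2,-0.45,0],"twist": 0,"hand": 0.8},
    {"translation": [0.2,-0.45,0],"twist": 0,"hand": 0.8},
    {"translation": [0,-0.2,0],"twist": 0,"hand": 0.8},
    {"translation": [0,0,0],"twist": 0,"hand": 0.8}
  ]
}}

```text
time: 8.7
tool_pos: [0.4558, -0.1075, 0.1956]
tool_rot: [0.0, -0.102, 0.995, -0.001]
contact_force: [-0.4, 0.5, 1.4]
gripper_width: 0.797
grasp_force: 0.0
```

```bash
python3 -c "
from h import *
where();snap('wrist','w1.png')
f=np.load('f.npy')
r=best('wrist','knob_center');print([np.round(1000*wj(np.array(a[0])/1e3,f),0) for a in r],r)
"
```

```text
t 8.7 jig mm [[-59.3 -52.7 195.6]] yaw err -0.005 Fjig [-0.28  0.53  1.38] hand 0.797
[array([[-61., -53., 122.]])] [([454.0, -108.0, 122.0], 0.96)]
```

View pics/w1.png

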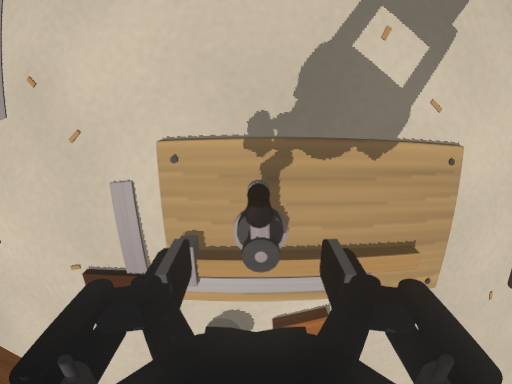

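The knob stands between the fingers at (258,205). Descend and grip.

Call:
{"api": "apply_moves", "payload": {
  "targets": [
    {"translation": [0,0.01,0.22],"twist": 0,"hand": 0.8},
    {"translation": [0,0,0.22],"twist": 0,"hand": 0.8},
    {"translation": [0,0,0.22],"twist": 0,"hand": 0.8},
    {"translation": [0,0,0.2],"twist": 0,"hand": 0.7},
    {"translation": [0,0,0],"twist": 0,"hand": 0.45},
    {"translation": [0,0,0],"twist": 0,"hand": 0.2},
    {"translation": [0,0,0],"twist": 0,"hand": 0},
    {"translation": [0,0,0],"twist": 0,"hand": 0}
  ]
}}

```text
time: 9.6
tool_pos: [0.4566, -0.1042, 0.1108]
tool_rot: [0.001, -0.105, 0.995, -0.0]
contact_force: [-0.2, 1.1, 1.3]
gripper_width: 0.215
grasp_force: 58.6
```

Call:
{"api": "apply_moves", "payload": {
  "targets": [
    {"translation": [0,0,0],"twist": 0,"hand": 0},
    {"translation": [0,0,0],"twist": 0,"hand": 0}
  ]
}}

```text
time: 9.8
tool_pos: [0.4566, -0.1046, 0.1107]
tool_rot: [0.001, -0.104, 0.995, -0.0]
contact_force: [-0.3, -0.4, 3.5]
gripper_width: 0.218
grasp_force: 58.6
```

```bash
cat >> h.py <<'E'
def crank():
    f=np.load('f.npy');s=state();p=1000*wj(s['tool_pos'],f)[0]-[1.5,-50,0]
    a=np.arctan2(p[1],p[0]);F=s['contact_force'];c,sn=np.cos(f[2]),np.sin(f[2])
    F=np.array([c*F[0]+sn*F[1],-sn*F[0]+c*F[1]]);er=np.array([np.cos(a),np.sin(a)]);et=np.array([er[1],-er[0]])
    print('t',round(s['time'],2),'ang',round(a,3),'r',round(np.hypot(*p[:2]),1),'z',round(p[2],1),'Ftan(resist +)',round(-F@et,2),'Frad',round(F@er,2),'Fz',round(s['contact_force'][2],1),'w',round(float(s['gripper_width']),3))
def arc(a0,a1,n,r=60):
    a=np.linspace(a0,a1,n+1);d=np.diff(np.c_[r*np.cos(a),r*np.sin(a)],axis=0)
    print([[round(-x/100,3),round(y/100,3)] for x,y in d])
E
python3 -c "
from h import *
where();crank();arc(3.14,3.14-.8,8);arc(2.34,1.54,8)"
```

```text
t 9.8 jig mm [[-57.9 -49.9 110.7]] yaw err -0.001 Fjig [-0.37 -0.33  3.5 ] hand 0.218
t 9.8 ang 3.14 r 59.4 z 110.7 Ftan(resist +) 0.33 Frad 0.37 Fz 3.5 w 0.218
[[np.float64(-0.003), np.float64(0.06)], [np.float64(-0.009), np.float64(0.059)], [np.float64(-0.015), np.float64(0.058)], [np.float64(-0.021), np.float64(0.056)], [np.float64(-0.026), np.float64(0.054)], [np.float64(-0.031), np.float64(0.051)], [np.float64(-0.036), np.float64(0.048)], [np.float64(-0.041), np.float64(0.044)]]
[[np.float64(-0.045), np.float64(0.04)], [np.float64(-0.049), np.float64(0.035)], [np.float64(-0.052), np.float64(0.03)], [np.float64(-0.055), np.float64(0.024)], [np.float64(-0.057), np.float64(0.019)], [np.float64(-0.059), np.float64(0.013)], [np.float64(-0.06), np.float64(0.007)], [np.float64(-0.06), np.float64(0.001)]]
```

Call:
{"api": "apply_moves", "payload": {
  "targets": [
    {"translation": [-0.003,0.06,0],"twist": 0,"hand": 0},
    {"translation": [-0.009,0.059,0],"twist": 0,"hand": 0},
    {"translation": [-0.015,0.058,0],"twist": 0,"hand": 0},
    {"translation": [-0.021,0.056,0],"twist": 0,"hand": 0},
    {"translation": [-0.026,0.054,0],"twist": 0,"hand": 0},
    {"translation": [-0.031,0.051,0],"twist": 0,"hand": 0},
    {"translation": [-0.036,0.048,0],"twist": 0,"hand": 0},
    {"translation": [-0.041,0.044,0],"twist": 0,"hand": 0}
  ]
}}

```text
time: 10.6
tool_pos: [0.4648, -0.0582, 0.1106]
tool_rot: [0.0, -0.104, 0.995, -0.0]
contact_force: [-3.4, -0.2, 8.6]
gripper_width: 0.22
grasp_force: 59.1
```

```bash
python3 -c "
from h import *
crank()"
```

```text
t 10.6 ang 2.333 r 60.4 z 110.6 Ftan(resist +) 2.02 Frad 2.69 Fz 8.6 w 0.22
```

Call:
{"api": "apply_moves", "payload": {
  "targets": [
    {"translation": [-0.045,0.04,-0.005],"twist": 0,"hand": 0},
    {"translation": [-0.049,0.035,-0.005],"twist": 0,"hand": 0},
    {"translation": [-0.052,0.03,0],"twist": 0,"hand": 0}
  ]
}}

```text
time: 10.9
tool_pos: [0.4768, -0.0447, 0.1107]
tool_rot: [-0.0, -0.104, 0.995, 0.0]
contact_force: [-2.5, -0.1, 5.7]
gripper_width: 0.216
grasp_force: 58.9
```

```bash
python3 -c "
from h import *
crank()"
```

```text
t 10.9 ang 2.034 r 60.8 z 110.7 Ftan(resist +) 2.01 Frad 1.48 Fz 5.7 w 0.216
```

Call:
{"api": "apply_moves", "payload": {
  "targets": [
    {"translation": [-0.055,0.024,-0.005],"twist": 0,"hand": 0},
    {"translation": [-0.057,0.019,0],"twist": 0,"hand": 0},
    {"translation": [-0.059,0.013,0],"twist": 0,"hand": 0}
  ]
}}

```text
time: 11.2
tool_pos: [0.4924, -0.0355, 0.1108]
tool_rot: [-0.0, -0.104, 0.995, 0.001]
contact_force: [-3.0, 2.4, 5.4]
gripper_width: 0.217
grasp_force: 58.8
```

```bash
python3 -c "
from h import *
crank();arc(1.74,.94,8);arc(.94,.14,8)"
```

```text
t 11.2 ang 1.735 r 61.0 z 110.8 Ftan(resist +) 1.96 Frad 3.34 Fz 5.4 w 0.217
[[np.float64(-0.06), np.float64(0.007)], [np.float64(-0.06), np.float64(0.001)], [np.float64(-0.06), np.float64(-0.005)], [np.float64(-0.059), np.float64(-0.011)], [np.float64(-0.058), np.float64(-0.017)], [np.float64(-0.056), np.float64(-0.022)], [np.float64(-0.053), np.float64(-0.028)], [np.float64(-0.05), np.float64(-0.033)]]
[[np.float64(-0.047), np.float64(-0.038)], [np.float64(-0.043), np.float64(-0.042)], [np.float64(-0.038), np.float64(-0.046)], [np.float64(-0.033), np.float64(-0.05)], [np.float64(-0.028), np.float64(-0.053)], [np.float64(-0.023), np.float64(-0.055)], [np.float64(-0.017), np.float64(-0.057)], [np.float64(-0.011), np.float64(-0.059)]]
```

Call:
{"api": "apply_moves", "payload": {
  "targets": [
    {"translation": [-0.06,0.007,0],"twist": 0,"hand": 0},
    {"translation": [-0.06,0.001,0],"twist": 0,"hand": 0},
    {"translation": [-0.06,-0.005,0],"twist": 0,"hand": 0}
  ]
}}

```text
time: 11.5
tool_pos: [0.5103, -0.0313, 0.1107]
tool_rot: [0.0, -0.104, 0.995, 0.001]
contact_force: [-2.3, 4.3, 4.5]
gripper_width: 0.219
grasp_force: 58.9
```

```bash
python3 -c "
from h import *
crank()"
```

```text
t 11.5 ang 1.434 r 61.2 z 110.7 Ftan(resist +) 1.98 Frad 4.44 Fz 4.5 w 0.219
```

Call:
{"api": "apply_moves", "payload": {
  "targets": [
    {"translation": [-0.059,-0.004,0],"twist": 0,"hand": 0},
    {"translation": [-0.058,-0.015,0],"twist": 0,"hand": 0},
    {"translation": [-0.056,-0.022,0],"twist": 0,"hand": 0}
  ]
}}

```text
time: 11.8
tool_pos: [0.526, -0.0318, 0.1106]
tool_rot: [-0.003, -0.105, 0.995, 0.001]
contact_force: [-12.0, 5.3, 11.8]
gripper_width: 0.218
grasp_force: 59.6
```

```bash
python3 -c "
from h import *
crank()"
```

```text
t 11.8 ang 1.177 r 61.5 z 110.6 Ftan(resist +) 12.8 Frad 3.05 Fz 11.8 w 0.218
```

Call:
{"api": "apply_moves", "payload": {
  "targets": [
    {"translation": [-0.053,-0.028,0],"twist": 0,"hand": 0}
  ]
}}

```text
time: 11.9
tool_pos: [0.5317, -0.0332, 0.1106]
tool_rot: [-0.003, -0.104, 0.995, 0.002]
contact_force: [-10.0, 7.4, 10.8]
gripper_width: 0.22
grasp_force: 59.6
```

```bash
python3 -c "
from h import *
crank()"
```

```text
t 11.9 ang 1.081 r 61.4 z 110.6 Ftan(resist +) 11.62 Frad 4.38 Fz 10.8 w 0.22
```

Call:
{"api": "apply_moves", "payload": {
  "targets": [
    {"translation": [-0.05,-0.033,0],"twist": 0,"hand": 0},
    {"translation": [-0.047,-0.038,0],"twist": 0,"hand": 0}
  ]
}}

```text
time: 12.1
tool_pos: [0.5429, -0.0377, 0.1106]
tool_rot: [-0.003, -0.104, 0.995, 0.002]
contact_force: [-9.4, 8.5, 9.5]
gripper_width: 0.223
grasp_force: 59.6
```

```bash
python3 -c "
from h import *
crank()"
```

```text
t 12.1 ang 0.884 r 61.4 z 110.6 Ftan(resist +) 12.28 Frad 3.23 Fz 9.5 w 0.223
```

Tangential force has held at about 12 N (0.7 N m) over 0.3 rad, so the clutch is slipping. Let go and rise straight up.

Call:
{"api": "apply_moves", "payload": {
  "targets": [
    {"translation": [0,0,0],"twist": 0,"hand": 0.5},
    {"translation": [0,0,0],"twist": 0,"hand": 0.7},
    {"translation": [0,0,0],"twist": 0,"hand": 0.7},
    {"translation": [0,0,-0.2],"twist": 0,"hand": 0.7},
    {"translation": [0,0,-0.4],"twist": 0,"hand": 0.7},
    {"translation": [0,0,-0.4],"twist": 0,"hand": 0.7},
    {"translation": [0.3,0.3,0],"twist": 0,"hand": 0.7},
    {"translation": [0.3,0.4,0],"twist": 0,"hand": 0.7}
  ]
}}

```text
time: 12.9
tool_pos: [0.4718, 0.0161, 0.2129]
tool_rot: [0.002, -0.103, 0.995, -0.001]
contact_force: [0.0, 1.2, 0.1]
gripper_width: 0.697
grasp_force: 0.0
```

Call:
{"api": "apply_moves", "payload": {
  "targets": [
    {"translation": [0.3,0.45,0],"twist": 0,"hand": 0.7},
    {"translation": [0.2,0.45,0],"twist": 0,"hand": 0.7},
    {"translation": [0,0.45,0],"twist": 0,"hand": 0.7},
    {"translation": [0,0.45,0],"twist": 0,"hand": 0.7},
    {"translation": [0,0.45,0],"twist": 0,"hand": 0.7},
    {"translation": [0,0,0],"twist": 0,"hand": 0.7}
  ]
}}

```text
time: 13.5
tool_pos: [0.3768, 0.2274, 0.2107]
tool_rot: [0.0, -0.108, 0.994, 0.001]
contact_force: [0.6, -0.4, -0.7]
gripper_width: 0.697
grasp_force: 0.0
```

```bash
python3 -c "
from h import *
where();snap('scene','s3.png');snap('top','t3.png')
a=cv2.resize(cv2.imread('pics/t3.png')[150:285,140:370],(800,470),interpolation=2);cv2.imwrite('pics/c3.png',a)
b=[cv2.resize(cv2.imread('pics/'+n)[140:225,195:295],(400,340),interpolation=2) for n in('s2.png','s3.png')]
cv2.imwrite('pics/d3.png',np.hstack(b))"
```

```text
t 13.5 jig mm [[-66.8 291.4 210.7]] yaw err 0.007 Fjig [ 0.55 -0.5  -0.68] hand 0.697
```

View pics/c3.png

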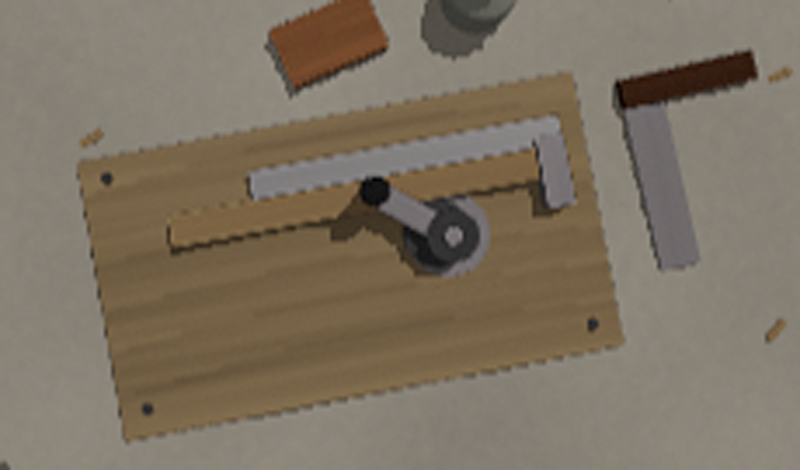

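View pics/d3.png

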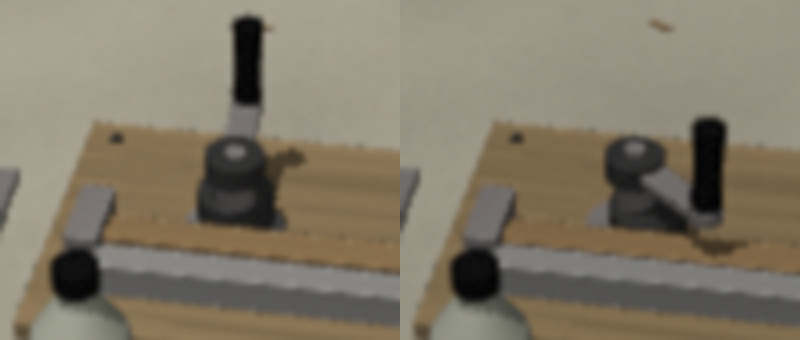

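The batten is flush with the fence and stop. The crank stayed at about 0.85 rad, the stud at (634,148) has risen by about a pixel (2–3 mm, so roughly 0.3 rad of slip), and the offcut, glue bottle and square haven't moved.

```bash
python3 -c "
from plant import *
print(job_done())"
```

```text
the job is handed in; nothing more can be done
None
```

I pushed the batten gently against the stop (about 5 N) and turned the crank clockwise until the clutch slipped, by an estimated 0.3–0.5 rad (limit 0.785). I then let go with the batten clamped and the bystanders unmoved, and handed the job in at about 14 s.

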